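# Key the ink-mixer platen onto its drive pin

### The arm

A 6-joint arm with a two-finger parallel gripper is mounted at the origin on the work surface. World frame = base frame: x ahead of the robot, y to its left, z up, the work surface at z = 0. Lengths are in m, angles in rad, forces in N, time in s.
With the tool pointing down it reaches from about 0.35 to 0.775 m from the base axis. Payload 7.3 kg.
Tool frame: the origin (TCP) lies on the centre line of the jaws, within the pads' length; the fingertips stand 17 mm ahead of it and the grasp point (between the pads) lies 2 mm behind it (ctrl.nose_length is the distance from the TCP to the fingertips, in m); x points along the fingers, y is the direction in which the jaws open and shut, and the axes are right-handed (so a half turn about x gives the same grasp; the last joint's range is limited). The gripper opens to 92 mm and grips with 3 to 60 N. Pads are 19 mm wide; open, the fingers measure 130 mm over their backs; the gripper's body (75 mm by 190 mm) begins 47 mm behind the grasp point.
Start: joints at [1.118, 0.342, 1.524, -0, 1.275, -0.146], TCP at [0.159, 0.501, 0.217] pointing down, gripper open.
Joint ranges: [-2.53, 2.53], [-0.77, 2.02], [0.04, 2.7], [-1, 4.14], [0.28, 2.66], [-3.11, 3.11]. Speed limits (rad/s): [2.57, 2.57, 3.14, 3.14, 3.14, 3.14].

### API

Orientations are given as a 3x3 rotation matrix whose columns are the frame's x, y, z axes.
In Python, from bench import ctrl gives the robot as it stands. The module is installed in compiled form; this text tells all that it offers.
- The arm moves only by the tool carry_out, never from a script. Its argument "plan" is a list of rows, each an object of numbers: "x", "y", "z": the shift along the tool's x, y, z in m; "ax", "ay", "az": the turn, a rotation vector about the tool's x, y, z in rad; "fingers": the opening, from 0 (shut) to 1 (fully open). A call has 1 to 20 rows; each row is the pose to reach, as a shift and turn from the pose commanded when the call began, along the tool's axes at that moment; what a row does not reach only later rows make up. A row lasts 1/10 s, in which the tool goes at most 50 mm and 8.59 degrees, less where a joint would pass 70% of its speed; a pose out of reach is approached as far as the arm can. A call with a gripper value outside its range is refused whole. The fingers move at their own pace and stop on an object; "force" is the grip in N (left out, the last holds). Time passes only in rows, so rows that repeat a pose let the fingers close. It gives the time, the measured TCP pose, the force and the opening at its end, in the units of the state.
- ctrl.state(): the state, without advancing time (a new reading comes with each control period).
- ctrl.read_camera(name): name is "side" or "top"; returns a dict with "img" (480x640x3 uint8, red, green, blue), "mtx" (3x3 intrinsics, pixels), "D" ([k1, k2, p1, p2, k3] as OpenCV has them; the pictures are not rectified), "view" (4x4, takes a point from world to camera coordinates). Camera axes: x right, y up, looking along -z (the intrinsics and any distortion apply to the point x, -y, -z); pixel columns grow to the right and rows downward; lengths in m; the calibration is good to about 2 mm. A picture is of the moment at which its call begins. There is no depth.
- ctrl.job_done(): hands the job in, once; it reports no verdict.
Trained networks look in a picture, given as the dict that the camera call returned (one of the last four; its "shot" number tells which), for a name from the list of things; names that differ only in an ending like _2 or _b are one class to them, and where a whole thing is asked for, a point or a joint stands for the part that bears it (a point fixed in the world has none). Each returns a list of dicts, best first, with "confidence" (0 to 1); they miss things now and then, are a little off and sometimes report something else, mostly with a low value. They report only what shows in the picture. A call takes as long as a camera call. They do not tell look-alikes from the thing itself.
- ctrl.boxes_of(picture, query): "point" ([x, y, z] in m, in world coordinates, good to about 4 mm: the middle of the surface that is visible of it).
The state is a dict: "time": time; "joint_pos": joint angles; "joint_vel": joint speeds; "joint_efforts": joint torques, N m; "eef_pos": TCP position; "tcp_rot": TCP orientation; "ft_force": force on the tool from outside, world axes, zero at the start; "wrist_torque": the same for the moment, N m; "gripper_width": finger opening in m.
Only numpy, scipy, OpenCV 4.12 (cv2) and the standard library are available. Lean on these libraries where they do the work, as an engineer would, in place of code of your own. Each camera call takes 0.05 s, during which the arm holds its last target. There are 200 camera calls.

### The job

The ink mixer's round platen has been set back on its hub after cleaning, but it still stands proud and is not keyed. With a fingertip against one of its pegs, push it round until the notch in its rim is over the hub's drive pin, then press it straight down until it sits fully home and level on the flange. Do not lift or force the platen, and leave the pails, jar and spatula alone.

Things in the scene. Friction and masses are not known exactly. Their poses are not given: they have to be found in the camera images.
- platen: Loose aluminium disc on the mixer's hub, 196 mm across, 10 mm thick, about 0.55 kg; origin at the centre of its underside, z up. Its rim notch is on its own +x side. At the start it lies level, its underside 14 mm above the flange, 2 mm clear above the pin. A sleeve below fits the hub's spindle with 1 mm play: it turns either way without stops and stays where it is left.
- platen_top (a point): Middle of the platen's flat top face, the place to press. Pressed here with about 5 to 10 N the platen goes down 14 mm against a sprung friction ring and stays down; 15 to 20 N bottoms it. If the notch is not over the pin, the platen stops on the pin and tips.
- notch (a point): Middle of the open end of the platen's rim notch, 98 mm from the platen's centre, at the height of its underside. The notch is 24 mm wide, 20 mm deep and cut right through.
- peg_a (a point): Middle (half-way up) of a steel peg on the platen, 14 mm thick, 22 mm high above the top face, 66 mm from the centre, 60 degrees counter-clockwise from the notch seen from above. Pushing a peg sideways with 2 to 5 N turns the platen.
- peg_b (a point): The same for the second, equal peg, 180 degrees from the notch.
- peg_c (a point): The same for the third, equal peg, 300 degrees counter-clockwise from the notch.
- hub: Fixed drive hub on the mixer: dark steel flange, 230 mm across, that does not turn; origin at the centre of its flat top face, on the turning axis, 100 mm above the bench, z up. The drive pin is on its own +x side.
- pin (a point): Foot of the upright steel drive pin, on the flange's top face, 98 mm from the axis. The pin is 18 mm thick and 12 mm high with a domed top; its outer half shows beyond the platen's rim. The notch clears it by 3 mm on each side.
- mixer: Grey mixer housing, fixed, 60 mm high; origin on the bench below the turning axis, +x away from its control face. It reaches 125 mm to -x, 175 mm to +x, 135 mm to -y and 285 mm to +y. A column 34 mm thick, 350 mm high stands at x 125, y 225 mm; a mixing head on it, 268 to 395 mm high, reaches on to y 410 mm, its shaft hanging down there.
- jar: Bystander: small closed jar, 48 mm across, 62 mm high, on the mixer housing; origin at the centre of its underside.
- pail: Bystander: closed white ink pail, 120 mm across, 125 mm high, on the bench; origin at the centre of its underside.
- big_pail: Bystander: closed white ink pail, 156 mm across, 150 mm high, on the bench; origin at the centre of its underside.
- spatula: Bystander: ink spatula, about 200 mm long, lying on the bench in front of the robot.
Mind the look-alikes: they are no part of the job. Of the things like the platen, leave any that is blue or pink; of the rest the larger one is meant.

How it is judged:
By the outcome, as a careful person would: the job done as asked, in the order asked, and still so for the second after the job is handed in, with the robot touching nothing.
It also fails if it takes over 64 s, if anything falls off the work surface, if the arm or the gripper's body presses on something with over 40 N, if the wrist force passes 120 N, or if a joint passes its speed limit or range.

## Working session

There is one attempt and no reset: what is moved stays moved. The work goes in short steps, Python scripts to look and compute and a tool call to move; the robot and the scene stay as the last step left them, time stands still between calls to the robot, and variables do not carry over. Pictures are saved under pics/ and viewed, about 8 in all and at most 12, crops included, and the job is handed in when it is done.

Besides the shell and the picture viewer there is one more tool, called after "Emit:" by a JSON object that holds its "method" and its "body", one argument or row to a line. carry_out: Moves the arm, as the interface text tells. Its arguments: {"type":"object","properties":{"plan":{"type":"array"},"force":{"type":"number"}},"required":["plan"]}

```bash
mkdir -p pics
cat > h.py <<'E'
import numpy as np, cv2
from bench import ctrl
np.set_printoptions(precision=4,suppress=True)
def snap(n,f=None):
    p=ctrl.read_camera(n)
    if f: cv2.imwrite('pics/'+f,p['img'][:,:,::-1])
    return p
def proj(p,X):
    X=np.atleast_2d(X); V=np.array(p['view']); c=X@V[:3,:3].T+V[:3,3]; c=c*[1,-1,-1]
    return cv2.projectPoints(c.reshape(-1,1,3),np.zeros(3),np.zeros(3),np.array(p['mtx'],float),np.array(p['D'],float))[0][:,0]
def ray(p,uv,z):
    u=cv2.undistortPoints(np.array(uv,float).reshape(-1,1,2),np.array(p['mtx'],float),np.array(p['D'],float))[:,0]
    V=np.array(p['view']);R=V[:3,:3];o=-R.T@V[:3,3]
    d=np.c_[u[:,0],-u[:,1],-np.ones(len(u))]@R
    return o+d*((z-o[2])/d[:,2])[:,None]
E
python3 - <<'E'
from h import *
s=ctrl.state();print(s['time'],s['eef_pos'],s['tcp_rot'],s['ft_force'],s['gripper_width'])
for n in('top','side'):
    p=snap(n,n+'0.png')
    V=np.array(p['view']);print(n,-V[:3,:3].T@V[:3,3])
    for q in('platen','hub','pin','notch','peg_a','mixer','jar','pail','spatula'):
        print(q,[(np.round(d['point'],3).tolist(),round(d['confidence'],2)) for d in ctrl.boxes_of(p,q)])
E
```

```text
0.0 [0.1583 0.5001 0.2166] [[-0.0007  0.302   0.9533]
 [-0.0014  0.9533 -0.302 ]
 [-1.     -0.0016 -0.0002]] [-0.5473  0.1395  0.6618] 0.09224749577408951
top [0.3446 0.0207 1.2351]
platen [([0.81, 0.176, 0.034], 0.87), ([0.226, 0.293, 0.046], 0.73), ([0.507, 0.065, 0.127], 0.65), ([0.533, 0.47, 0.032], 0.65), ([0.47, 0.051, 0.097], 0.54)]
hub [([0.471, 0.048, 0.101], 0.94)]
pin [([0.473, 0.051, 0.098], 0.75)]
notch [([0.511, 0.066, 0.123], 0.93), ([0.231, 0.292, 0.048], 0.83), ([0.809, 0.177, 0.031], 0.79), ([0.537, 0.47, 0.032], 0.71)]
peg_a [([0.227, 0.292, 0.046], 0.92), ([0.535, 0.466, 0.033], 0.9), ([0.809, 0.185, 0.032], 0.86), ([0.506, 0.067, 0.129], 0.79)]
mixer [([0.618, 0.25, 0.063], 0.72)]
jar [([0.452, 0.27, 0.12], 0.65)]
pail [([0.42, -0.408, 0.127], 0.94)]
spatula [([0.218, -0.228, 0.002], 0.69)]
side [-0.1353 -0.7954  0.8931]
platen [([0.497, 0.056, 0.123], 0.79), ([0.524, 0.47, 0.033], 0.77), ([0.803, 0.174, 0.032], 0.76), ([0.231, 0.286, 0.044], 0.58)]
hub [([0.448, -0.013, 0.103], 0.65), ([0.499, 0.056, 0.119], 0.32)]
pin [([0.447, -0.01, 0.098], 0.77)]
notch [([0.23, 0.291, 0.044], 0.92), ([0.5, 0.052, 0.123], 0.79), ([0.526, 0.464, 0.029], 0.77), ([0.803, 0.174, 0.031], 0.58)]
peg_a [([0.803, 0.173, 0.028], 0.93), ([0.501, 0.049, 0.122], 0.9), ([0.53, 0.462, 0.028], 0.63), ([0.229, 0.292, 0.041], 0.6)]
mixer [([0.59, 0.234, 0.062], 0.63)]
jar [([0.448, 0.26, 0.098], 0.9)]
pail [([0.394, -0.437, 0.122], 0.7)]
spatula [([0.217, -0.233, 0.004], 0.75)]
```

View pics/top0.png

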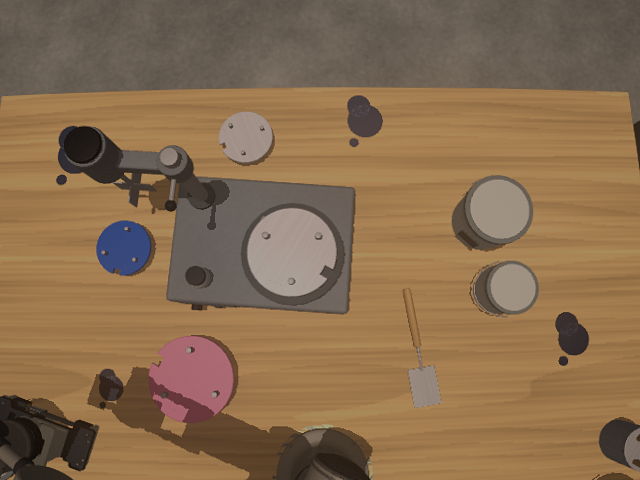

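View pics/side0.png

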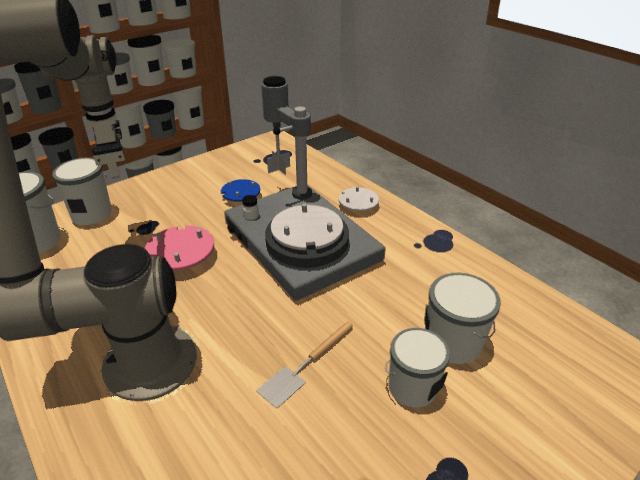

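The top view shows the platen at about (292,252), with its pegs near (266,236), (318,236) and (291,281) and the notch near (327,271). I'll zoom in on both views to find the pin.

Run:
```python
import cv2,numpy as np
a=cv2.resize(cv2.imread('pics/top0.png')[195:310,235:350],None,fx=5,fy=5,interpolation=cv2.INTER_CUBIC)
b=cv2.resize(cv2.imread('pics/side0.png')[195:270,260:355],None,fx=6,fy=6,interpolation=cv2.INTER_CUBIC)
a=cv2.convertScaleAbs(a,alpha=1.3,beta=10);b=cv2.convertScaleAbs(b,alpha=1.3,beta=10)
cv2.imwrite('pics/za.png',a);cv2.imwrite('pics/zb.png',b)
```

```text
(no output)
```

View pics/za.png

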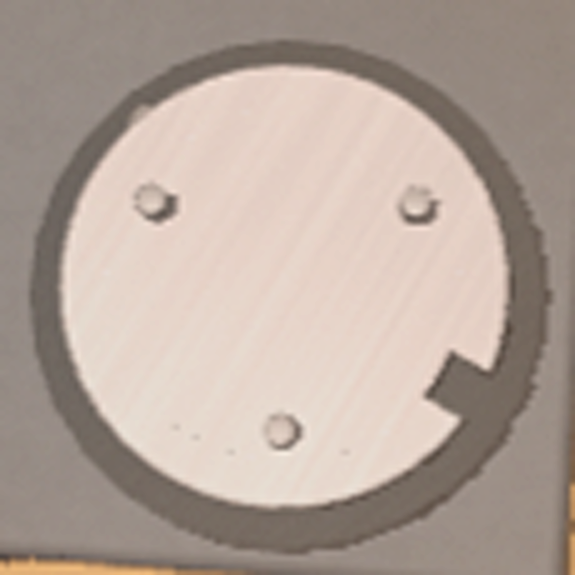

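View pics/zb.png

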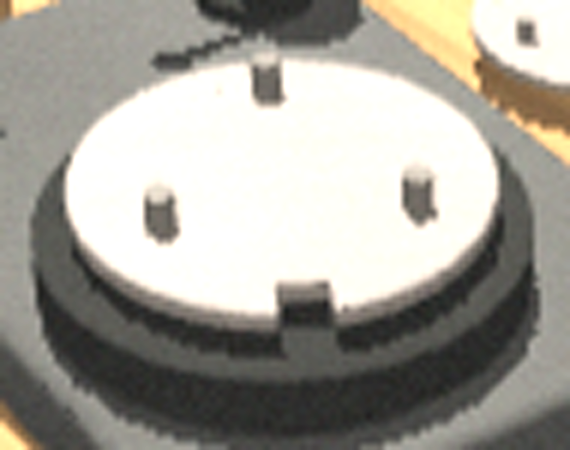

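The pin shows at about crop (142,114), just beyond the upper-left rim. Peg tops are at (152,200), (418,203) and (282,429), and the notch mouth is at about (478,392).

Run:
```python
from h import *
p=snap('top')
f=lambda c:(np.array(c,float)+.5)/5-.5+[235,195]
P=ray(p,f([(152,200),(418,203),(282,429)]),.146); print('pegs',P)
for i in range(3): print(np.linalg.norm(P[i]-P[i-1]))
c=P.mean(0);print('c',c,np.linalg.norm(P-c,axis=1))
ang=lambda v:np.degrees(np.arctan2(v[...,1],v[...,0]))
print('peg ang',ang(P-c))
n=ray(p,f([(438,376),(478,392)]),.124);print('notch',n,ang(n-c),np.linalg.norm((n-c)[:,:2],axis=1))
q=ray(p,f([(142,114)]),.110);print('pin',q,ang(q-c),np.linalg.norm((q-c)[:,:2],axis=1))
# platen & flange outlines
img=p['img'].astype(int)
m=((img.min(2)>140)&(np.hypot(*(np.indices(img.shape[:2])-np.array([252,292])[:,None,None]))<55)).astype(np.uint8)
k=max(cv2.findContours(m,0,cv2.CHAIN_APPROX_NONE)[0],key=cv2.contourArea)
h=cv2.convexHull(k)[:,0].astype(float); w=ray(p,h,.124)
print('rim',cv2.minEnclosingCircle(w[:,:2].astype(np.float32)),len(w))
# mixer edges: bottom corners
cc=ray(p,[(355,188),(348,313),(168,299),(177,178)],.06);print('mixer corners',cc)
```

```text
pegs [[0.5406 0.12   0.146 ]
 [0.5382 0.0055 0.146 ]
 [0.4413 0.0644 0.146 ]]
0.11379791492100451
0.11452316279143337
0.11332844305028228
c [0.5067 0.0633 0.146 ] [0.0661 0.0658 0.0654]
peg ang [ 59.1442 -61.4129 179.0708]
notch [[ 0.4657 -0.0026  0.124 ]
 [ 0.4585 -0.0199  0.124 ]] [-121.8998 -120.0802] [0.0776 0.0961]
pin [[0.5862 0.128  0.11  ]] [39.1486] [0.1025]
rim ((0.5071201324462891, 0.06433916091918945), 0.09636810421943665) 39
mixer corners [[ 0.666  -0.0839  0.06  ]
 [ 0.3733 -0.0613  0.06  ]
 [ 0.4084  0.3502  0.06  ]
 [ 0.6951  0.339   0.06  ]]
```

Emit:
{"method": "carry_out", "body": {
  "plan": [
    {"y":-0.01,"z":0.02,"ax":0.07,"fingers":0.3},
    {"y":-0.03,"z":0.06,"ax":0.2,"fingers":0.3},
    {"y":-0.05,"z":0.1,"ax":0.34,"fingers":0.3},
    {"y":-0.07,"z":0.14,"ax":0.48,"fingers":0.3},
    {"y":-0.09,"z":0.18,"ax":0.62,"fingers":0.3},
    {"y":-0.11,"z":0.22,"ax":0.76,"fingers":0.3},
    {"y":-0.13,"z":0.26,"ax":0.9,"fingers":0.3},
    {"y":-0.15,"z":0.3,"ax":1.04,"fingers":0.3},
    {"y":-0.17,"z":0.34,"ax":1.18,"fingers":0.3},
    {"y":-0.19,"z":0.38,"ax":1.32,"fingers":0.3},
    {"y":-0.21,"z":0.41,"ax":1.46,"fingers":0.3},
    {"y":-0.225,"z":0.44,"ax":1.6,"fingers":0.3},
    {"y":-0.24,"z":0.465,"ax":1.72,"fingers":0.3},
    {"y":-0.247,"z":0.479,"ax":1.805,"fingers":0.3},
    {"y":-0.247,"z":0.479,"ax":1.805,"fingers":0.3},
    {"y":-0.247,"z":0.479,"ax":1.805,"fingers":0.3}
  ],
  "force": 30
}}

```text
schema error: expected keys x, y, z, ax, ay, az, fingers
```

Emit:
{"method": "carry_out", "body": {
  "plan": [
    {"x":0,"y":-0.02,"z":0.04,"ax":0.14,"ay":0,"az":0,"fingers":0.3},
    {"x":0,"y":-0.04,"z":0.08,"ax":0.28,"ay":0,"az":0,"fingers":0.3},
    {"x":0,"y":-0.06,"z":0.12,"ax":0.42,"ay":0,"az":0,"fingers":0.3},
    {"x":0,"y":-0.08,"z":0.16,"ax":0.56,"ay":0,"az":0,"fingers":0.3},
    {"x":0,"y":-0.1,"z":0.2,"ax":0.7,"ay":0,"az":0,"fingers":0.3},
    {"x":0,"y":-0.12,"z":0.24,"ax":0.84,"ay":0,"az":0,"fingers":0.3},
    {"x":0,"y":-0.14,"z":0.28,"ax":0.98,"ay":0,"az":0,"fingers":0.3},
    {"x":0,"y":-0.16,"z":0.32,"ax":1.12,"ay":0,"az":0,"fingers":0.3},
    {"x":0,"y":-0.18,"z":0.36,"ax":1.26,"ay":0,"az":0,"fingers":0.3},
    {"x":0,"y":-0.2,"z":0.4,"ax":1.4,"ay":0,"az":0,"fingers":0.3},
    {"x":0,"y":-0.22,"z":0.43,"ax":1.54,"ay":0,"az":0,"fingers":0.3},
    {"x":0,"y":-0.235,"z":0.46,"ax":1.68,"ay":0,"az":0,"fingers":0.3},
    {"x":0,"y":-0.247,"z":0.479,"ax":1.805,"ay":0,"az":0,"fingers":0.3},
    {"x":0,"y":-0.247,"z":0.479,"ax":1.805,"ay":0,"az":0,"fingers":0.3},
    {"x":0,"y":-0.247,"z":0.479,"ax":1.805,"ay":0,"az":0,"fingers":0.3}
  ],
  "force": 30
}}

```text
time: 2.55
eef_pos: [0.5403, 0.1203, 0.217]
tcp_rot: [[-0.001, 0.858, -0.514], [0.0, -0.514, -0.858], [-1.0, -0.001, 0.0]]
ft_force: [-0.4, 0.3, 0.3]
gripper_width: 0.028
```

Emit:
{"method": "carry_out", "body": {
  "plan": [
    {"x":0.03,"y":0,"z":0,"ax":0,"ay":0,"az":0,"fingers":0.3},
    {"x":0.05,"y":0,"z":0,"ax":0,"ay":0,"az":0,"fingers":0.3},
    {"x":0.06,"y":0,"z":0,"ax":0,"ay":0,"az":0,"fingers":0.3},
    {"x":0.066,"y":0,"z":0,"ax":0,"ay":0,"az":0,"fingers":0.3},
    {"x":0.069,"y":0,"z":0,"ax":0,"ay":0,"az":0,"fingers":0.3},
    {"x":0.069,"y":0,"z":0,"ax":0,"ay":0,"az":0,"fingers":0.3}
  ]
}}

```text
time: 3.15
eef_pos: [0.5407, 0.1207, 0.1488]
tcp_rot: [[0.001, 0.858, -0.514], [0.0, -0.514, -0.858], [-1.0, 0.001, -0.001]]
ft_force: [0.3, 0.1, -0.3]
gripper_width: 0.0274
```

```bash
cat > arc.py <<'E'
import sys
from h import *
# arc about c from current pose by total deg, step deg: print rows in the present tool frame
def rows(c,tot,step,r=.066):
    s=ctrl.state();R=np.array(s['tcp_rot']);p=np.array(s['eef_pos'])
    t0=np.arctan2(p[1]-c[1],p[0]-c[0]);print('t0',np.degrees(t0),'r',np.hypot(*(p[:2]-c)),s['ft_force'],p)
    for a in np.r_[np.arange(step,tot,step),tot]:
        t=t0+np.radians(a);w=np.array([c[0]+r*np.cos(t),c[1]+r*np.sin(t),p[2]])
        d=R.T@(w-p);print('%.1f y %.4f z %.4f ax %.3f'%(a,d[1],d[2],-np.radians(a)))
if __name__=='__main__': rows(np.array([.507,.0635]),float(sys.argv[1]),float(sys.argv[2]))
E
python3 arc.py 75 5
```

```text
t0 59.46552551976765 r 0.0663997187320005 [ 0.3018  0.07   -0.3193] [0.5407 0.1207 0.1488]
5.0 y -0.0057 z 0.0007 ax -0.087
10.0 y -0.0115 z 0.0015 ax -0.175
15.0 y -0.0171 z 0.0028 ax -0.262
20.0 y -0.0225 z 0.0045 ax -0.349
25.0 y -0.0278 z 0.0068 ax -0.436
30.0 y -0.0329 z 0.0095 ax -0.524
35.0 y -0.0378 z 0.0126 ax -0.611
40.0 y -0.0423 z 0.0162 ax -0.698
45.0 y -0.0465 z 0.0201 ax -0.785
50.0 y -0.0504 z 0.0243 ax -0.873
55.0 y -0.0539 z 0.0289 ax -0.960
60.0 y -0.0569 z 0.0338 ax -1.047
65.0 y -0.0595 z 0.0389 ax -1.134
70.0 y -0.0617 z 0.0443 ax -1.222
75.0 y -0.0634 z 0.0498 ax -1.309
```

Emit:
{"method": "carry_out", "body": {
  "plan": [
    {"x":0,"y":-0.003,"z":0.0003,"ax":-0.045,"ay":0,"az":0,"fingers":0.3},
    {"x":0,"y":-0.0057,"z":0.0007,"ax":-0.087,"ay":0,"az":0,"fingers":0.3},
    {"x":0,"y":-0.0086,"z":0.0011,"ax":-0.13,"ay":0,"az":0,"fingers":0.3},
    {"x":0,"y":-0.0115,"z":0.0015,"ax":-0.175,"ay":0,"az":0,"fingers":0.3},
    {"x":0,"y":-0.0143,"z":0.0021,"ax":-0.218,"ay":0,"az":0,"fingers":0.3},
    {"x":0,"y":-0.0171,"z":0.0028,"ax":-0.262,"ay":0,"az":0,"fingers":0.3},
    {"x":0,"y":-0.0225,"z":0.0045,"ax":-0.349,"ay":0,"az":0,"fingers":0.3},
    {"x":0,"y":-0.0278,"z":0.0068,"ax":-0.436,"ay":0,"az":0,"fingers":0.3},
    {"x":0,"y":-0.0329,"z":0.0095,"ax":-0.524,"ay":0,"az":0,"fingers":0.3},
    {"x":0,"y":-0.0378,"z":0.0126,"ax":-0.611,"ay":0,"az":0,"fingers":0.3},
    {"x":0,"y":-0.0423,"z":0.0162,"ax":-0.698,"ay":0,"az":0,"fingers":0.3},
    {"x":0,"y":-0.0465,"z":0.0201,"ax":-0.785,"ay":0,"az":0,"fingers":0.3},
    {"x":0,"y":-0.0504,"z":0.0243,"ax":-0.873,"ay":0,"az":0,"fingers":0.3},
    {"x":0,"y":-0.0539,"z":0.0289,"ax":-0.96,"ay":0,"az":0,"fingers":0.3},
    {"x":0,"y":-0.0569,"z":0.0338,"ax":-1.047,"ay":0,"az":0,"fingers":0.3},
    {"x":0,"y":-0.0595,"z":0.0389,"ax":-1.134,"ay":0,"az":0,"fingers":0.3},
    {"x":0,"y":-0.0617,"z":0.0443,"ax":-1.222,"ay":0,"az":0,"fingers":0.3},
    {"x":0,"y":-0.0634,"z":0.0498,"ax":-1.309,"ay":0,"az":0,"fingers":0.3},
    {"x":0,"y":-0.0634,"z":0.0498,"ax":-1.309,"ay":0,"az":0,"fingers":0.3}
  ]
}}

```text
time: 5.05
eef_pos: [0.4607, 0.1102, 0.1492]
tcp_rot: [[0.002, 0.719, 0.695], [0.0, 0.695, -0.719], [-1.0, 0.001, 0.001]]
ft_force: [1.7, 0.3, -0.5]
gripper_width: 0.0278
```

```bash
python3 arc.py 75 5; python3 -c "
from h import *
p=snap('side');cv2.imwrite('pics/s1.png',cv2.resize(p['img'][150:310,220:420,::-1],None,fx=3,fy=3))"
```

```text
t0 134.75446895346144 r 0.06572234107023465 [ 1.7266  0.2798 -0.5237] [0.4607 0.1102 0.1492]
5.0 y -0.0058 z 0.0000 ax -0.087
10.0 y -0.0115 z 0.0009 ax -0.175
15.0 y -0.0171 z 0.0022 ax -0.262
20.0 y -0.0225 z 0.0040 ax -0.349
25.0 y -0.0278 z 0.0063 ax -0.436
30.0 y -0.0329 z 0.0090 ax -0.524
35.0 y -0.0377 z 0.0121 ax -0.611
40.0 y -0.0422 z 0.0157 ax -0.698
45.0 y -0.0464 z 0.0196 ax -0.785
50.0 y -0.0503 z 0.0239 ax -0.873
55.0 y -0.0537 z 0.0285 ax -0.960
60.0 y -0.0567 z 0.0334 ax -1.047
65.0 y -0.0593 z 0.0386 ax -1.134
70.0 y -0.0615 z 0.0439 ax -1.222
75.0 y -0.0631 z 0.0494 ax -1.309
```

View pics/s1.png

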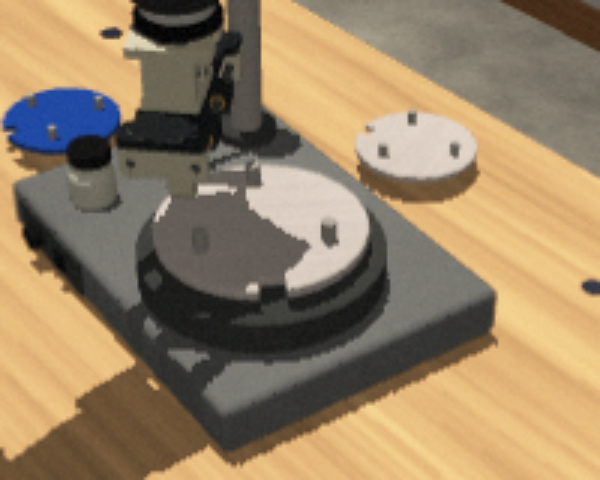

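The crop shows the notch still facing the camera near (265,290) and the pegs where they were, so the finger missed the peg. I'll check the geometry.

Run:
```python
from h import *
p=snap('side');im=p['img'][:,:,::-1].copy()
print('pegs tops',proj(p,[[.5406,.120,.146],[.5382,.0055,.146],[.4413,.0644,.146]]))
s=ctrl.state();R=np.array(s['tcp_rot']);e=np.array(s['eef_pos'])
tips=[e+R@[.017,sg*.014,0] for sg in(-1,1)];print(tips,proj(p,tips))
t=snap('top');print('tips top',proj(t,tips))
a=im[170:270,250:370];b=t['img'][195:310,235:350,::-1]
a=cv2.resize(a,None,fx=4,fy=4);b=cv2.resize(b,(480*115//115,480))[:, :]
a=cv2.copyMakeBorder(a,0,80,0,0,0);b=b[:, :320] if False else cv2.resize(b,(300,300));b=cv2.copyMakeBorder(b,0,180,0,0,0)
cv2.imwrite('pics/c2.png',np.hstack([a,b]))
```

```text
pegs tops [[303.9235 203.9408]
 [329.4619 222.8307]
 [286.5585 226.1581]]
[array([0.4511, 0.1008, 0.132 ]), array([0.4713, 0.1202, 0.1321])] [[281.8707 222.8553]
 [283.8217 216.9415]]
tips top [[274.3447 276.5991]
 [265.3705 267.3527]]
```

View pics/c2.png

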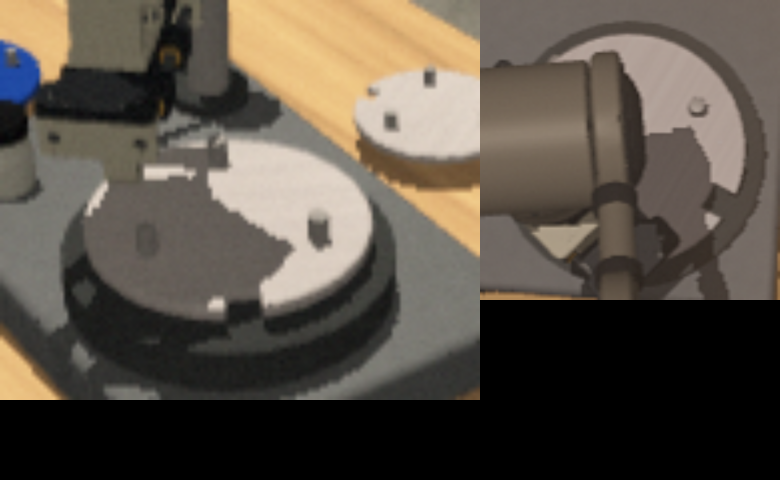

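Run:
```python
from h import *
print('nose',ctrl.nose_length)
s=ctrl.state();print(s['eef_pos'],s['ft_force'],s['gripper_width'],s['joint_pos'])
p=snap('side');R=np.array(s['tcp_rot']);e=np.array(s['eef_pos'])
for x in(.017,.007,-.003,-.013):
  print(x,proj(p,[e+R@[x,a,b] for a in(-.033,-.014,.014,.033) for b in(-.0095,.0095)]).round(0).tolist())
```

```text
nose 0.017
[0.4612 0.1105 0.1489] [-0.2326 -1.0995  0.0737] 0.027534925944292462 [ 0.0732  0.3209  1.7631  0.0002  1.0561 -0.6928]
0.017 [[277.0, 227.0], [284.0, 227.0], [278.0, 223.0], [285.0, 223.0], [280.0, 217.0], [287.0, 217.0], [282.0, 213.0], [288.0, 213.0]]
0.007 [[277.0, 224.0], [284.0, 224.0], [278.0, 220.0], [285.0, 220.0], [280.0, 214.0], [287.0, 214.0], [282.0, 210.0], [288.0, 210.0]]
-0.003 [[277.0, 221.0], [284.0, 221.0], [278.0, 217.0], [285.0, 217.0], [280.0, 211.0], [287.0, 211.0], [281.0, 207.0], [288.0, 207.0]]
-0.013 [[276.0, 218.0], [283.0, 218.0], [278.0, 213.0], [285.0, 214.0], [280.0, 208.0], [287.0, 208.0], [281.0, 204.0], [288.0, 204.0]]
```

Run:
```python
from h import *
p=snap('side');s=ctrl.state();R=np.array(s['tcp_rot']);e=np.array(s['eef_pos'])
x0,y0,x1,y1,k=240,120,320,240,5
im=cv2.resize(p['img'][y0:y1,x0:x1,::-1],None,fx=k,fy=k,interpolation=cv2.INTER_CUBIC)
im=cv2.convertScaleAbs(im,alpha=1.5,beta=20);raw=im.copy()
def box(lo,hi,col):
    c=np.array([[a,b,d] for a in(lo[0],hi[0]) for b in(lo[1],hi[1]) for d in(lo[2],hi[2])])
    q=((proj(p,e+c@R.T)-[x0,y0]+.5)*k).astype(int)
    for i in range(8):
        for j in range(i):
            if bin(i^j).count('1')==1: cv2.line(im,tuple(map(int,q[i])),tuple(map(int,q[j])),col,1)
box((-.049,.014,-.0095),(.017,.033,.0095),(0,255,0));box((-.049,-.033,-.0095),(.017,-.014,.0095),(0,0,255))
box((-.1,-.095,-.0375),(-.049,.095,.0375),(255,0,0))
cv2.imwrite('pics/ov.png',np.hstack([raw,im]))
```

```text
(no output)
```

View pics/ov.png

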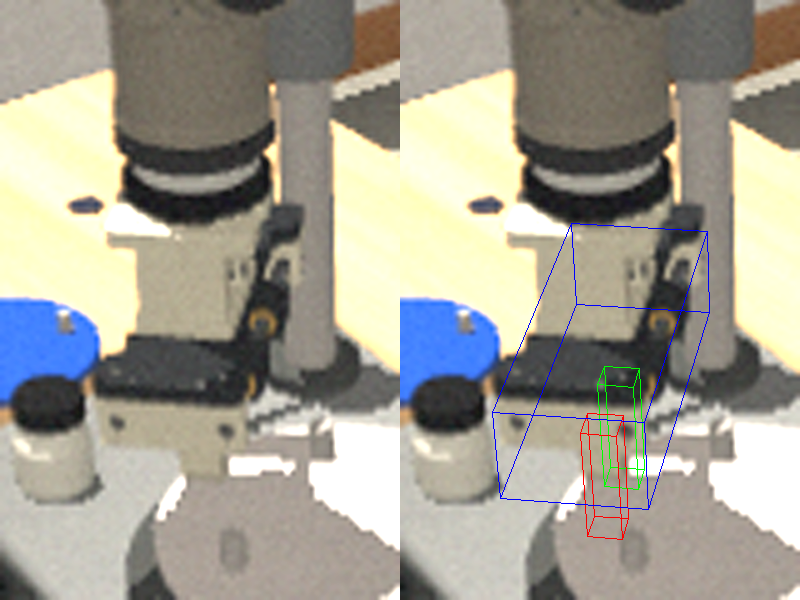

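Run:
```python
from h import *
e=np.array([.1583,.5001,.2166]);R=np.array([[-.0007,.302,.9533],[-.0014,.9533,-.302],[-1,-.0016,-.0002]])
out=[]
for n,(x0,y0,x1,y1) in(('top',(0,370,130,480)),('side',(50,80,180,190))):
    p=snap(n);k=3
    im=cv2.resize(cv2.imread(f'pics/{n}0.png')[y0:y1,x0:x1],None,fx=k,fy=k,interpolation=cv2.INTER_CUBIC);im=cv2.convertScaleAbs(im,alpha=1.6,beta=25)
    raw=im.copy()
    def box(lo,hi,col):
        c=np.array([[a,b,d] for a in(lo[0],hi[0]) for b in(lo[1],hi[1]) for d in(lo[2],hi[2])])
        q=((proj(p,e+c@R.T)-[x0,y0]+.5)*k).astype(int)
        for i in range(8):
            for j in range(i):
                if bin(i^j).count('1')==1: cv2.line(im,tuple(map(int,q[i])),tuple(map(int,q[j])),col,1)
    box((-.049,.046,-.0095),(.017,.065,.0095),(0,255,0));box((-.049,-.065,-.0095),(.017,-.046,.0095),(0,0,255))
    box((-.1,-.095,-.0375),(-.049,.095,.0375),(255,0,0))
    out.append(cv2.resize(np.hstack([raw,im]),None,fx=.9,fy=.9))
cv2.imwrite('pics/ov2.png',np.vstack(out))
s=ctrl.state();print(s['time'])
```

```text
5.4
```

View pics/ov2.png

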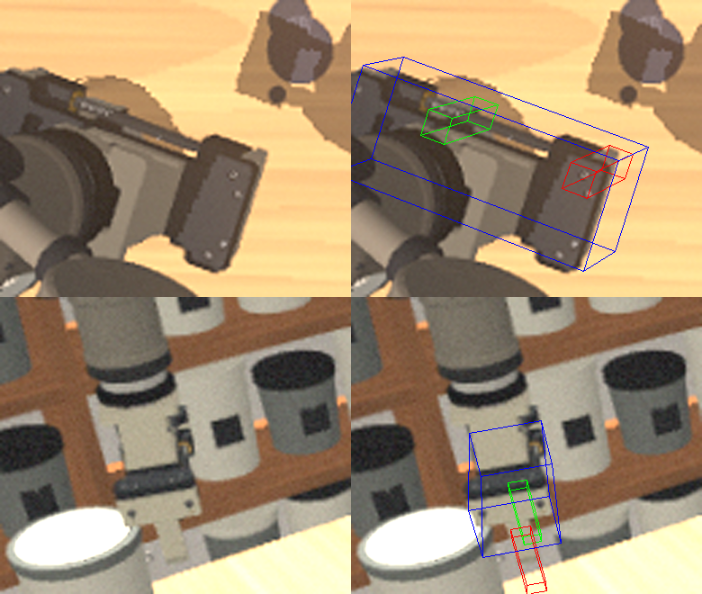

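Run:
```python
from h import *
from scipy.optimize import least_squares
p=snap('side');s=ctrl.state()
R1=np.array([[-.0007,.302,.9533],[-.0014,.9533,-.302],[-1,-.0016,-.0002]]);e1=np.array([.1583,.5001,.2166])
R2=np.array(s['tcp_rot']);e2=np.array(s['eef_pos'])
f=lambda o:np.r_[(proj(p,e1+R1@(o+[0,-.0555,0]))-[114.8,177.4])[0],(proj(p,e2+R2@(o+[0,-.0235,0]))-[281,214.5])[0]]
r=least_squares(f,[.017,0,0],x_scale=.01);print('tip offset in tool frame',r.x,f(r.x))
r=least_squares(lambda x:f(np.r_[x,0,0]),[.017]);print('x only',r.x,f(np.r_[r.x,0,0]))
for w in ('pail','big_pail','jar','spatula'): pass
```

```text
tip offset in tool frame [-0.0067  0.0164 -0.0026] [ 0.1731  0.0924 -0.1463 -0.1336]
x only [-0.0166] [ 0.4813 -0.4332 -0.5426  0.3362]
```

The finger slid over the peg, and both views agree that the real fingertips sit about 25–30 mm higher than the stated 17 mm. I'll go back over peg_b with a bit more height, then descend in guarded steps.

Emit:
{"method": "carry_out", "body": {
  "plan": [
    {"x":-0.005,"y":0.006,"z":0.002,"ax":0.12,"ay":0,"az":0,"fingers":0.3},
    {"x":-0.01,"y":0.012,"z":0.005,"ax":0.26,"ay":0,"az":0,"fingers":0.3},
    {"x":-0.01,"y":0.019,"z":0.01,"ax":0.4,"ay":0,"az":0,"fingers":0.3},
    {"x":-0.01,"y":0.026,"z":0.016,"ax":0.54,"ay":0,"az":0,"fingers":0.3},
    {"x":-0.01,"y":0.033,"z":0.022,"ax":0.68,"ay":0,"az":0,"fingers":0.3},
    {"x":-0.01,"y":0.04,"z":0.028,"ax":0.82,"ay":0,"az":0,"fingers":0.3},
    {"x":-0.01,"y":0.047,"z":0.034,"ax":0.96,"ay":0,"az":0,"fingers":0.3},
    {"x":-0.01,"y":0.054,"z":0.04,"ax":1.1,"ay":0,"az":0,"fingers":0.3},
    {"x":-0.01,"y":0.06,"z":0.045,"ax":1.22,"ay":0,"az":0,"fingers":0.3},
    {"x":-0.005,"y":0.0637,"z":0.0484,"ax":1.309,"ay":0,"az":0,"fingers":0.3},
    {"x":0.0,"y":0.0637,"z":0.0484,"ax":1.309,"ay":0,"az":0,"fingers":0.3},
    {"x":0.005,"y":0.0637,"z":0.0484,"ax":1.309,"ay":0,"az":0,"fingers":0.3},
    {"x":0.01,"y":0.0637,"z":0.0484,"ax":1.309,"ay":0,"az":0,"fingers":0.3},
    {"x":0.01,"y":0.0637,"z":0.0484,"ax":1.309,"ay":0,"az":0,"fingers":0.3}
  ]
}}

```text
time: 6.85
eef_pos: [0.5393, 0.1198, 0.1375]
tcp_rot: [[-0.002, 0.858, -0.514], [-0.0, -0.514, -0.858], [-1.0, -0.001, 0.001]]
ft_force: [0.3, -0.1, 0.1]
gripper_width: 0.0279
```

Emit:
{"method": "carry_out", "body": {
  "plan": [
    {"x":0.002,"y":0,"z":0,"ax":0,"ay":0,"az":0,"fingers":0.3},
    {"x":0.004,"y":0,"z":0,"ax":0,"ay":0,"az":0,"fingers":0.3},
    {"x":0.006,"y":0,"z":0,"ax":0,"ay":0,"az":0,"fingers":0.3},
    {"x":0.006,"y":0,"z":0,"ax":0,"ay":0,"az":0,"fingers":0.3}
  ]
}}

```text
time: 7.25
eef_pos: [0.5399, 0.1198, 0.1321]
tcp_rot: [[-0.0, 0.857, -0.515], [0.0, -0.515, -0.857], [-1.0, -0.0, 0.0]]
ft_force: [0.4, -0.8, -0.2]
gripper_width: 0.0274
```

Emit:
{"method": "carry_out", "body": {
  "plan": [
    {"x":0.002,"y":0,"z":0,"ax":0,"ay":0,"az":0,"fingers":0.3},
    {"x":0.004,"y":0,"z":0,"ax":0,"ay":0,"az":0,"fingers":0.3},
    {"x":0.006,"y":0,"z":0,"ax":0,"ay":0,"az":0,"fingers":0.3},
    {"x":0.006,"y":0,"z":0,"ax":0,"ay":0,"az":0,"fingers":0.3}
  ]
}}

```text
time: 7.65
eef_pos: [0.5398, 0.1198, 0.1259]
tcp_rot: [[-0.001, 0.857, -0.515], [0.0, -0.515, -0.857], [-1.0, -0.001, 0.0]]
ft_force: [0.1, -0.4, -0.2]
gripper_width: 0.0271
```

Run:
```python
from h import *
p=snap('side');im=p['img'][150:270,250:390,::-1]
cv2.imwrite('pics/s3.png',cv2.convertScaleAbs(cv2.resize(im,None,fx=5,fy=5,interpolation=cv2.INTER_CUBIC),alpha=1.4,beta=15))
s=ctrl.state();print(s['eef_pos'],s['ft_force'])
```

```text
[0.5399 0.1198 0.1261] [ 0.255  -0.0184 -0.6343]
```

View pics/s3.png

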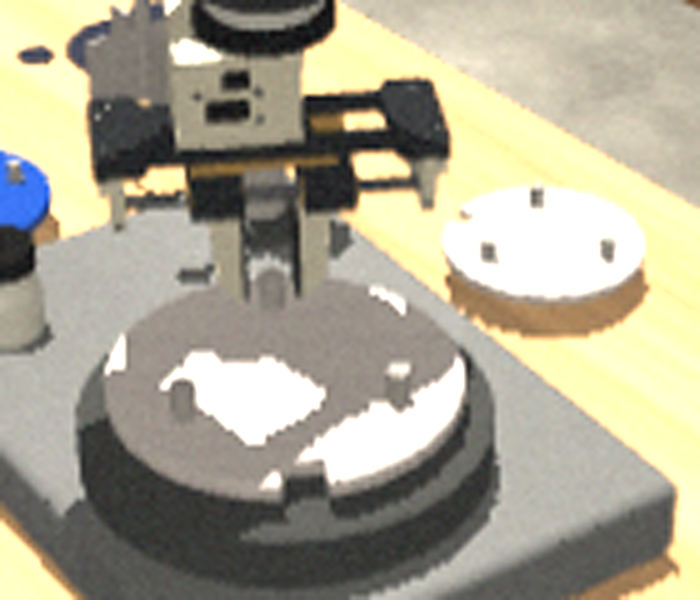

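The fingertips now straddle peg_b, which shows between them at about (270,285). The tips are at about (245,300) and (315,298). I'll check their height numerically.

```bash
python3 - <<'E'
from h import *
p=snap('side');s=ctrl.state();R=np.array(s['tcp_rot']);e=np.array(s['eef_pos'])
for z in(.124,.130,.136,.142,.146):
    print(z,[(5*(proj(p,[*(e+R@[0,y,b])[:2],z])[0]-[250,150]+.5)).round(0).tolist() for y in(-.033,-.014,.014,.033) for b in (-.0095,.0095)])
E
python3 arc.py 75 5
```

```text
0.124 [[212.0, 301.0], [215.0, 319.0], [246.0, 298.0], [249.0, 317.0], [295.0, 294.0], [299.0, 313.0], [328.0, 292.0], [333.0, 310.0]]
0.13 [[212.0, 292.0], [215.0, 311.0], [246.0, 289.0], [249.0, 308.0], [295.0, 285.0], [299.0, 304.0], [328.0, 283.0], [333.0, 301.0]]
0.136 [[212.0, 283.0], [215.0, 302.0], [245.0, 280.0], [249.0, 299.0], [295.0, 276.0], [299.0, 295.0], [328.0, 274.0], [333.0, 292.0]]
0.142 [[211.0, 274.0], [214.0, 293.0], [245.0, 271.0], [248.0, 290.0], [295.0, 268.0], [299.0, 286.0], [328.0, 265.0], [332.0, 284.0]]
0.146 [[211.0, 268.0], [214.0, 287.0], [245.0, 265.0], [248.0, 284.0], [295.0, 262.0], [298.0, 280.0], [328.0, 259.0], [332.0, 278.0]]
t0 59.59383425917658 r 0.06526783592795801 [ 0.3216 -0.0896  0.0844] [0.54   0.1198 0.1263]
5.0 y -0.0058 z -0.0004 ax -0.087
10.0 y -0.0115 z 0.0004 ax -0.175
15.0 y -0.0171 z 0.0017 ax -0.262
20.0 y -0.0225 z 0.0035 ax -0.349
25.0 y -0.0278 z 0.0057 ax -0.436
30.0 y -0.0329 z 0.0085 ax -0.524
35.0 y -0.0377 z 0.0116 ax -0.611
40.0 y -0.0423 z 0.0151 ax -0.698
45.0 y -0.0465 z 0.0191 ax -0.785
50.0 y -0.0503 z 0.0234 ax -0.873
55.0 y -0.0538 z 0.0280 ax -0.960
60.0 y -0.0568 z 0.0329 ax -1.047
65.0 y -0.0594 z 0.0380 ax -1.134
70.0 y -0.0616 z 0.0433 ax -1.222
75.0 y -0.0632 z 0.0488 ax -1.309
```

The tips are at about z 0.135, half-way up the peg. Pushing now.

Emit:
{"method": "carry_out", "body": {
  "plan": [
    {"x":0,"y":-0.003,"z":0,"ax":-0.045,"ay":0,"az":0,"fingers":0.3},
    {"x":0,"y":-0.0058,"z":0,"ax":-0.087,"ay":0,"az":0,"fingers":0.3},
    {"x":0,"y":-0.0086,"z":0,"ax":-0.13,"ay":0,"az":0,"fingers":0.3},
    {"x":0,"y":-0.0115,"z":0.0004,"ax":-0.175,"ay":0,"az":0,"fingers":0.3},
    {"x":0,"y":-0.0143,"z":0.001,"ax":-0.218,"ay":0,"az":0,"fingers":0.3},
    {"x":0,"y":-0.0171,"z":0.0017,"ax":-0.262,"ay":0,"az":0,"fingers":0.3},
    {"x":0,"y":-0.0198,"z":0.0025,"ax":-0.305,"ay":0,"az":0,"fingers":0.3},
    {"x":0,"y":-0.0225,"z":0.0035,"ax":-0.349,"ay":0,"az":0,"fingers":0.3}
  ]
}}

```text
time: 8.55
eef_pos: [0.5194, 0.1282, 0.1265]
tcp_rot: [[0.001, 0.982, -0.189], [-0.0, -0.189, -0.982], [-1.0, 0.001, -0.0]]
ft_force: [2.4, -0.6, -0.4]
gripper_width: 0.0277
```

```bash
python3 arc.py 75 5
```

```text
t0 79.13033102759684 r 0.0658629388288543 [ 2.4308 -0.6076 -0.418 ] [0.5194 0.1282 0.1265]
5.0 y -0.0058 z 0.0001 ax -0.087
10.0 y -0.0115 z 0.0009 ax -0.175
15.0 y -0.0171 z 0.0021 ax -0.262
20.0 y -0.0226 z 0.0039 ax -0.349
25.0 y -0.0279 z 0.0061 ax -0.436
30.0 y -0.0330 z 0.0087 ax -0.524
35.0 y -0.0378 z 0.0118 ax -0.611
40.0 y -0.0424 z 0.0153 ax -0.698
45.0 y -0.0467 z 0.0192 ax -0.785
50.0 y -0.0505 z 0.0235 ax -0.873
55.0 y -0.0540 z 0.0280 ax -0.960
60.0 y -0.0571 z 0.0329 ax -1.047
65.0 y -0.0598 z 0.0380 ax -1.134
70.0 y -0.0620 z 0.0433 ax -1.222
75.0 y -0.0637 z 0.0488 ax -1.309
```

Emit:
{"method": "carry_out", "body": {
  "plan": [
    {"x":0,"y":-0.0058,"z":0.0001,"ax":-0.087,"ay":0,"az":0,"fingers":0.3},
    {"x":0,"y":-0.0115,"z":0.0009,"ax":-0.175,"ay":0,"az":0,"fingers":0.3},
    {"x":0,"y":-0.0171,"z":0.0021,"ax":-0.262,"ay":0,"az":0,"fingers":0.3},
    {"x":0,"y":-0.0226,"z":0.0039,"ax":-0.349,"ay":0,"az":0,"fingers":0.3},
    {"x":0,"y":-0.0279,"z":0.0061,"ax":-0.436,"ay":0,"az":0,"fingers":0.3},
    {"x":0,"y":-0.033,"z":0.0087,"ax":-0.524,"ay":0,"az":0,"fingers":0.3},
    {"x":0,"y":-0.0378,"z":0.0118,"ax":-0.611,"ay":0,"az":0,"fingers":0.3},
    {"x":0,"y":-0.0424,"z":0.0153,"ax":-0.698,"ay":0,"az":0,"fingers":0.3},
    {"x":0,"y":-0.0467,"z":0.0192,"ax":-0.785,"ay":0,"az":0,"fingers":0.3},
    {"x":0,"y":-0.0505,"z":0.0235,"ax":-0.873,"ay":0,"az":0,"fingers":0.3},
    {"x":0,"y":-0.054,"z":0.028,"ax":-0.96,"ay":0,"az":0,"fingers":0.3},
    {"x":0,"y":-0.0571,"z":0.0329,"ax":-1.047,"ay":0,"az":0,"fingers":0.3},
    {"x":0,"y":-0.0598,"z":0.038,"ax":-1.134,"ay":0,"az":0,"fingers":0.3},
    {"x":0,"y":-0.062,"z":0.0433,"ax":-1.222,"ay":0,"az":0,"fingers":0.3},
    {"x":0,"y":-0.0637,"z":0.0488,"ax":-1.309,"ay":0,"az":0,"fingers":0.3},
    {"x":0,"y":-0.0637,"z":0.0488,"ax":-1.309,"ay":0,"az":0,"fingers":0.3}
  ]
}}

```text
time: 10.15
eef_pos: [0.447, 0.0924, 0.1265]
tcp_rot: [[0.0, 0.438, 0.899], [0.0, 0.899, -0.438], [-1.0, 0.0, 0.0]]
ft_force: [-0.1, -0.4, 0.2]
gripper_width: 0.0276
```

```bash
python3 arc.py 68 5
```

```text
t0 154.31850634793608 r 0.06661264466839695 [-0.0756 -0.4377  0.1622] [0.447  0.0924 0.1265]
5.0 y -0.0057 z 0.0009 ax -0.087
10.0 y -0.0115 z 0.0017 ax -0.175
15.0 y -0.0171 z 0.0030 ax -0.262
20.0 y -0.0225 z 0.0047 ax -0.349
25.0 y -0.0279 z 0.0069 ax -0.436
30.0 y -0.0330 z 0.0096 ax -0.524
35.0 y -0.0378 z 0.0127 ax -0.611
40.0 y -0.0423 z 0.0163 ax -0.698
45.0 y -0.0466 z 0.0202 ax -0.785
50.0 y -0.0504 z 0.0245 ax -0.873
55.0 y -0.0539 z 0.0290 ax -0.960
60.0 y -0.0570 z 0.0339 ax -1.047
65.0 y -0.0596 z 0.0390 ax -1.134
68.0 y -0.0610 z 0.0422 ax -1.187
```

Emit:
{"method": "carry_out", "body": {
  "plan": [
    {"x":0,"y":-0.0057,"z":0.0009,"ax":-0.087,"ay":0,"az":0,"fingers":0.3},
    {"x":0,"y":-0.0115,"z":0.0017,"ax":-0.175,"ay":0,"az":0,"fingers":0.3},
    {"x":0,"y":-0.0171,"z":0.003,"ax":-0.262,"ay":0,"az":0,"fingers":0.3},
    {"x":0,"y":-0.0225,"z":0.0047,"ax":-0.349,"ay":0,"az":0,"fingers":0.3},
    {"x":0,"y":-0.0279,"z":0.0069,"ax":-0.436,"ay":0,"az":0,"fingers":0.3},
    {"x":0,"y":-0.033,"z":0.0096,"ax":-0.524,"ay":0,"az":0,"fingers":0.3},
    {"x":0,"y":-0.0378,"z":0.0127,"ax":-0.611,"ay":0,"az":0,"fingers":0.3},
    {"x":0,"y":-0.0423,"z":0.0163,"ax":-0.698,"ay":0,"az":0,"fingers":0.3},
    {"x":0,"y":-0.0466,"z":0.0202,"ax":-0.785,"ay":0,"az":0,"fingers":0.3},
    {"x":0,"y":-0.0504,"z":0.0245,"ax":-0.873,"ay":0,"az":0,"fingers":0.3},
    {"x":0,"y":-0.0539,"z":0.029,"ax":-0.96,"ay":0,"az":0,"fingers":0.3},
    {"x":0,"y":-0.057,"z":0.0339,"ax":-1.047,"ay":0,"az":0,"fingers":0.3},
    {"x":0,"y":-0.0583,"z":0.0365,"ax":-1.09,"ay":0,"az":0,"fingers":0.3},
    {"x":0,"y":-0.0596,"z":0.039,"ax":-1.134,"ay":0,"az":0,"fingers":0.3},
    {"x":0,"y":-0.0596,"z":0.039,"ax":-1.134,"ay":0,"az":0,"fingers":0.3}
  ]
}}

```text
time: 11.65
eef_pos: [0.4561, 0.022, 0.1263]
tcp_rot: [[-0.0, -0.627, 0.779], [0.0, 0.779, 0.627], [-1.0, 0.0, -0.0]]
ft_force: [-0.1, 0.5, -0.2]
gripper_width: 0.0273
```

```bash
python3 arc.py 12 2
python3 - <<'E'
from h import *
p=snap('top');a=cv2.resize(p['img'][195:310,235:350,::-1],None,fx=5,fy=5,interpolation=cv2.INTER_CUBIC)
cv2.imwrite('pics/t4.png',cv2.convertScaleAbs(a,alpha=1.5,beta=20))
E
```

```text
t0 -140.80253494909783 r 0.06569860408602626 [-0.1295  0.5093 -0.1914] [0.4561 0.022  0.1263]
2.0 y -0.0023 z -0.0002 ax -0.035
4.0 y -0.0046 z -0.0001 ax -0.070
6.0 y -0.0069 z 0.0001 ax -0.105
8.0 y -0.0092 z 0.0004 ax -0.140
10.0 y -0.0115 z 0.0008 ax -0.175
12.0 y -0.0137 z 0.0012 ax -0.209
```

View pics/t4.png

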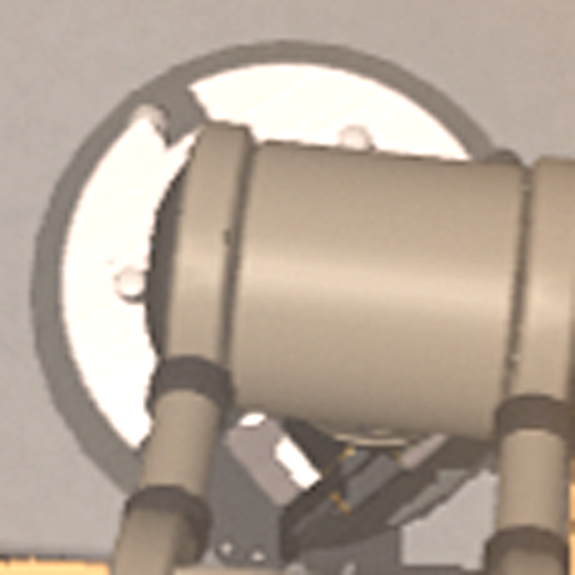

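The notch at about (170,115) sits just clockwise of the pin, which shows at (152,116). Peg tops are at (131,279) and (354,134).

```bash
cat > m.py <<'E'
from h import *
import sys
f=lambda c:(np.array(c,float)+.5)/5-.5+[235,195]
p=snap('top');c=np.array([.507,.0635])
ang=lambda v:np.degrees(np.arctan2(v[:,1],v[:,0]))
# subpixel peg tops by bright centroid around given crop pixels
def go(pk,pin):
    P=ray(p,f(pk),.146)[:,:2];print('pegs',ang(P-c),np.hypot(*(P-c).T),'sep',np.linalg.norm(P[0]-P[1]))
    m=P.mean(0)-c;print('notch from peg pair mid',ang(m[None]),'dir-normal',np.degrees(np.arctan2(*( (P[1]-P[0])*[1,-1])[[0,1]]))%180)
    q=ray(p,f([pin]),.110)[:,:2];print('pin',ang(q-c),np.hypot(*(q-c).T))
go(eval(sys.argv[1]),eval(sys.argv[2]))
E
python3 m.py "[(131,279),(354,134)]" "(148,116)"
```

```text
pegs [ 90.6247 -26.3966] [0.0654 0.0689] sep 0.11452508928506232
notch from peg pair mid [29.6398] dir-normal 33.042903884055356
pin [38.32] [0.0997]
```

Emit:
{"method": "carry_out", "body": {
  "plan": [
    {"x":0,"y":-0.0023,"z":0,"ax":-0.035,"ay":0,"az":0,"fingers":0.3},
    {"x":0,"y":-0.0046,"z":0,"ax":-0.07,"ay":0,"az":0,"fingers":0.3},
    {"x":0,"y":-0.0069,"z":0,"ax":-0.105,"ay":0,"az":0,"fingers":0.3},
    {"x":0,"y":-0.0069,"z":0,"ax":-0.105,"ay":0,"az":0,"fingers":0.3},
    {"x":0,"y":-0.003,"z":0,"ax":-0.105,"ay":0,"az":0,"fingers":0.3},
    {"x":0,"y":-0.001,"z":0,"ax":-0.105,"ay":0,"az":0,"fingers":0.3},
    {"x":-0.03,"y":-0.001,"z":0,"ax":-0.105,"ay":0,"az":0,"fingers":0.3},
    {"x":-0.07,"y":-0.001,"z":0,"ax":-0.105,"ay":0,"az":0,"fingers":0.0},
    {"x":-0.08,"y":-0.001,"z":-0.04,"ax":-0.105,"ay":0,"az":0,"fingers":0.0},
    {"x":-0.08,"y":-0.001,"z":-0.08,"ax":-0.105,"ay":0,"az":0,"fingers":0.0},
    {"x":-0.08,"y":-0.001,"z":-0.08,"ax":-0.105,"ay":0,"az":0,"fingers":0.0}
  ]
}}

```text
time: 12.85
eef_pos: [0.3917, -0.0304, 0.2067]
tcp_rot: [[-0.0, -0.705, 0.709], [-0.001, 0.709, 0.705], [-1.0, -0.0, -0.001]]
ft_force: [-0.4, 0.0, 0.5]
gripper_width: 0.0018
```

Run:
```python
from h import *
s=ctrl.state();print(s['eef_pos'],s['ft_force'],s['joint_pos'])
p=snap('top');a=cv2.resize(p['img'][195:310,235:350,::-1],None,fx=5,fy=5,interpolation=cv2.INTER_CUBIC)
cv2.imwrite('pics/t5.png',a)
```

```text
[ 0.3917 -0.0304  0.2067] [-0.4218  0.0222  0.4731] [-0.2723  0.1083  1.8664 -0.001   1.1671 -2.625 ]
```

View pics/t5.png

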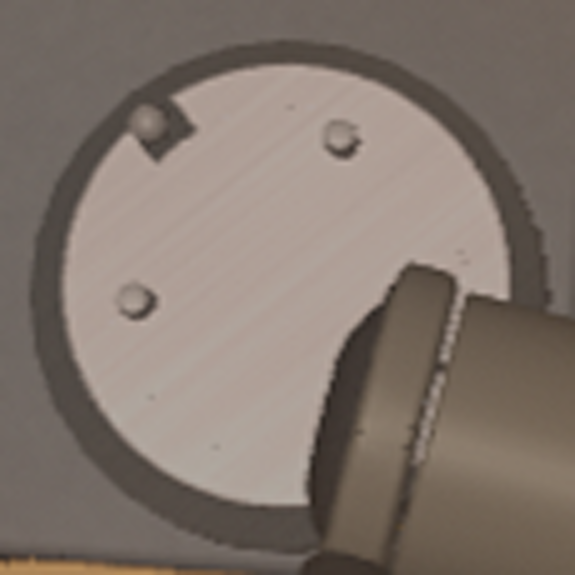

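The pin, at crop (148,121), now shows inside the notch, whose inner corners are at (195,130) and (158,160). Peg tops are at (134,299) and (340,137).

```bash
python3 m.py "[(133,298),(340,136)]" "(148,122)"
python3 - <<'E'
from h import *
f=lambda c:(np.array(c,float)+.5)/5-.5+[235,195]
p=snap('top');c=np.array([.507,.0635])
for nm,pts,z in(('notch inner corners',[(195,130),(158,160)],.124),('outer corners',[(179,97),(132,139)],.124),('inner mid',[(176.5,145)],.124),('pin',[(148,122)],.111)):
    w=ray(p,f(pts),z)[:,:2]-c;print(nm,np.degrees(np.arctan2(w[:,1],w[:,0])),np.hypot(*w.T))
# rim and flange circle centres from fits
im=cv2.GaussianBlur(cv2.cvtColor(p['img'],cv2.COLOR_RGB2GRAY),(0,0),.7).astype(float)
for z,r0 in((.124,.098),(.1,.115)):
    pts=[]
    for t in np.radians(np.r_[60:250:4]):
        rr=np.arange(r0-.008,r0+.008,.0005)
        q=proj(p,np.c_[c[0]+rr*np.cos(t),c[1]+rr*np.sin(t),0*rr+z]).astype(np.float32)
        v=cv2.remap(im.astype(np.float32),q[:,0].reshape(1,-1),q[:,1].reshape(1,-1),cv2.INTER_LINEAR)[0]
        r=rr[np.argmax(abs(np.gradient(v)))];pts.append([c[0]+r*np.cos(t),c[1]+r*np.sin(t)])
    P=np.array(pts);A=np.c_[2*P,np.ones(len(P))];s=np.linalg.lstsq(A,(P**2).sum(1),rcond=None)[0];print('circle z',z,s[:2],np.sqrt(s[2]+s[0]**2+s[1]**2))
E
```

```text
pegs [ 97.8953 -21.9797] [0.0651 0.0657] sep 0.11316481771724952
notch from peg pair mid [37.4954] dir-normal 38.11269620796929
pin [39.3097] [0.0976]
notch inner corners [30.0365 45.3052] [0.0794 0.0788]
outer corners [29.2488 46.1143] [0.0959 0.0937]
inner mid [37.6479] [0.0784]
pin [39.3462] [0.0974]
circle z 0.124 [0.5067 0.0639] 0.09663418602459106
circle z 0.1 [0.5055 0.0647] 0.11362547700149499
```

Notch at about 37.9°, pin at about 39.3°. That is inside the ±1.75° clearance but not centred, so I'll repeat the push 1.3° further.

Emit:
{"method": "carry_out", "body": {
  "plan": [
    {"x":0,"y":-0.0042,"z":0.04,"ax":0,"ay":0,"az":0,"fingers":0.3},
    {"x":0,"y":-0.0084,"z":0.0796,"ax":0,"ay":0,"az":0,"fingers":0.3},
    {"x":0,"y":-0.0084,"z":0.0796,"ax":0,"ay":0,"az":0,"fingers":0.3},
    {"x":0.02,"y":-0.0084,"z":0.0796,"ax":0,"ay":0,"az":0,"fingers":0.3},
    {"x":0.05,"y":-0.0084,"z":0.0796,"ax":0,"ay":0,"az":0,"fingers":0.3},
    {"x":0.07,"y":-0.0084,"z":0.0796,"ax":0,"ay":0,"az":0,"fingers":0.3},
    {"x":0.08,"y":-0.0084,"z":0.0796,"ax":0,"ay":0,"az":0,"fingers":0.3},
    {"x":0.08,"y":-0.0115,"z":0.0793,"ax":0,"ay":0,"az":0,"fingers":0.3},
    {"x":0.08,"y":-0.0138,"z":0.0791,"ax":0,"ay":0,"az":0,"fingers":0.3},
    {"x":0.08,"y":-0.015,"z":0.079,"ax":-0.015,"ay":0,"az":0,"fingers":0.3},
    {"x":0.08,"y":-0.0158,"z":0.079,"ax":-0.023,"ay":0,"az":0,"fingers":0.3},
    {"x":0.08,"y":-0.0158,"z":0.079,"ax":-0.023,"ay":0,"az":0,"fingers":0.3},
    {"x":0.08,"y":-0.0115,"z":0.079,"ax":-0.023,"ay":0,"az":0,"fingers":0.3},
    {"x":0.08,"y":-0.0095,"z":0.079,"ax":-0.023,"ay":0,"az":0,"fingers":0.3},
    {"x":0.05,"y":-0.0095,"z":0.079,"ax":-0.023,"ay":0,"az":0,"fingers":0.3},
    {"x":0.0,"y":-0.0095,"z":0.079,"ax":-0.023,"ay":0,"az":0,"fingers":0.0},
    {"x":0,"y":-0.005,"z":0.04,"ax":0,"ay":0,"az":0,"fingers":0.0},
    {"x":0,"y":0,"z":0,"ax":0,"ay":0,"az":0,"fingers":0.0},
    {"x":0,"y":0,"z":0,"ax":0,"ay":0,"az":0,"fingers":0.0}
  ]
}}

```text
time: 14.9
eef_pos: [0.3915, -0.0304, 0.2066]
tcp_rot: [[-0.001, -0.706, 0.709], [-0.001, 0.709, 0.706], [-1.0, 0.0, -0.001]]
ft_force: [-0.5, 0.7, 0.3]
gripper_width: 0.0016
```

```bash
cat > tm.py <<'E'
from h import *
f=lambda c:(np.array(c,float)+.5)/5-.5+[235,195]
# peg-top shift between t5.png (before) and now by template matching on 5x crops
p=snap('top');b=cv2.resize(p['img'][195:310,235:350,::-1],None,fx=5,fy=5,interpolation=cv2.INTER_CUBIC)
cv2.imwrite('pics/t6.png',b);a=cv2.imread('pics/t5.png')
for nm,(u,v) in(('pegA',(133,298)),('pegC',(340,136)),('pin',(148,122))):
    t=a[v-22:v+22,u-22:u+22];S=b[v-42:v+42,u-42:u+42]
    r=cv2.matchTemplate(S,t,cv2.TM_CCOEFF_NORMED);_,mx,_,l=cv2.minMaxLoc(r);print(nm,'shift',l[0]-20,l[1]-20,round(mx,3))
s=ctrl.state();print(s['time'],s['eef_pos'],s['tcp_rot'],s['gripper_width'])
E
python3 tm.py
```

```text
pegA shift 1 5 0.982
pegC shift -3 -1 0.932
pin shift -3 2 0.862
14.95 [ 0.3934 -0.0298  0.2068] [[ 0.001  -0.7053  0.7089]
 [-0.0004  0.7089  0.7053]
 [-1.     -0.001   0.0004]] 0.0005031429750521252
```

Both pegs moved about 2 mm (1.6°), so the notch is now at about 39.4° against the pin's 39.3°. Next I move over the centre.

Emit:
{"method": "carry_out", "body": {
  "plan": [
    {"x":0,"y":-0.004,"z":0.04,"ax":0,"ay":0,"az":0,"fingers":0.0},
    {"x":0,"y":-0.008,"z":0.08,"ax":0,"ay":0,"az":0,"fingers":0.0},
    {"x":0,"y":-0.012,"z":0.12,"ax":0,"ay":0,"az":0,"fingers":0.0},
    {"x":0.02,"y":-0.014,"z":0.147,"ax":0,"ay":0,"az":0,"fingers":0.0},
    {"x":0.05,"y":-0.014,"z":0.147,"ax":0,"ay":0,"az":0,"fingers":0.0},
    {"x":0.07,"y":-0.014,"z":0.147,"ax":0,"ay":0,"az":0,"fingers":0.0},
    {"x":0.08,"y":-0.014,"z":0.147,"ax":0,"ay":0,"az":0,"fingers":0.0},
    {"x":0.08,"y":-0.014,"z":0.147,"ax":0,"ay":0,"az":0,"fingers":0.0}
  ]
}}

```text
time: 15.75
eef_pos: [0.5079, 0.0654, 0.1251]
tcp_rot: [[-0.002, -0.707, 0.707], [0.0, 0.707, 0.707], [-1.0, 0.002, -0.002]]
ft_force: [-0.6, -0.1, -0.2]
gripper_width: 0.0
```

Emit:
{"method": "carry_out", "body": {
  "plan": [
    {"x":0.002,"y":0,"z":0,"ax":0,"ay":0,"az":0,"fingers":0.0},
    {"x":0.004,"y":0,"z":0,"ax":0,"ay":0,"az":0,"fingers":0.0},
    {"x":0.006,"y":0,"z":0,"ax":0,"ay":0,"az":0,"fingers":0.0},
    {"x":0.006,"y":0,"z":0,"ax":0,"ay":0,"az":0,"fingers":0.0}
  ]
}}

```text
time: 16.15
eef_pos: [0.5085, 0.0648, 0.1207]
tcp_rot: [[0.001, -0.707, 0.707], [0.0, 0.707, 0.707], [-1.0, -0.0, 0.001]]
ft_force: [-0.4, 0.4, 0.5]
gripper_width: 0.0007
```

Emit:
{"method": "carry_out", "body": {
  "plan": [
    {"x":0.001,"y":0,"z":0,"ax":0,"ay":0,"az":0,"fingers":0.0},
    {"x":0.002,"y":0,"z":0,"ax":0,"ay":0,"az":0,"fingers":0.0},
    {"x":0.003,"y":0,"z":0,"ax":0,"ay":0,"az":0,"fingers":0.0},
    {"x":0.003,"y":0,"z":0,"ax":0,"ay":0,"az":0,"fingers":0.0}
  ]
}}

```text
time: 16.55
eef_pos: [0.5082, 0.0649, 0.1172]
tcp_rot: [[-0.0, -0.707, 0.707], [0.0, 0.707, 0.707], [-1.0, 0.0, -0.0]]
ft_force: [0.5, 0.3, -0.1]
gripper_width: 0.0006
```

Emit:
{"method": "carry_out", "body": {
  "plan": [
    {"x":0.001,"y":0,"z":0,"ax":0,"ay":0,"az":0,"fingers":0.0},
    {"x":0.002,"y":0,"z":0,"ax":0,"ay":0,"az":0,"fingers":0.0},
    {"x":0.003,"y":0,"z":0,"ax":0,"ay":0,"az":0,"fingers":0.0},
    {"x":0.003,"y":0,"z":0,"ax":0,"ay":0,"az":0,"fingers":0.0}
  ]
}}

```text
time: 16.95
eef_pos: [0.5084, 0.0649, 0.1145]
tcp_rot: [[0.0, -0.707, 0.707], [0.0, 0.707, 0.707], [-1.0, -0.0, 0.0]]
ft_force: [-0.5, 1.0, 2.6]
gripper_width: 0.0001
```

Emit:
{"method": "carry_out", "body": {
  "plan": [
    {"x":0.001,"y":0,"z":0,"ax":0,"ay":0,"az":0,"fingers":0.0},
    {"x":0.002,"y":0,"z":0,"ax":0,"ay":0,"az":0,"fingers":0.0},
    {"x":0.003,"y":0,"z":0,"ax":0,"ay":0,"az":0,"fingers":0.0},
    {"x":0.003,"y":0,"z":0,"ax":0,"ay":0,"az":0,"fingers":0.0}
  ]
}}

```text
time: 17.35
eef_pos: [0.5084, 0.0649, 0.1118]
tcp_rot: [[0.001, -0.707, 0.707], [0.0, 0.707, 0.707], [-1.0, -0.0, 0.0]]
ft_force: [-0.8, -0.6, 5.8]
gripper_width: 0.0006
```

Emit:
{"method": "carry_out", "body": {
  "plan": [
    {"x":0.001,"y":0,"z":0,"ax":0,"ay":0,"az":0,"fingers":0.0},
    {"x":0.002,"y":0,"z":0,"ax":0,"ay":0,"az":0,"fingers":0.0},
    {"x":0.003,"y":0,"z":0,"ax":0,"ay":0,"az":0,"fingers":0.0},
    {"x":0.003,"y":0,"z":0,"ax":0,"ay":0,"az":0,"fingers":0.0}
  ]
}}

```text
time: 17.75
eef_pos: [0.5084, 0.0649, 0.1088]
tcp_rot: [[0.001, -0.707, 0.707], [0.0, 0.707, 0.707], [-1.0, -0.0, 0.0]]
ft_force: [-1.5, 0.2, 6.0]
gripper_width: 0.0001
```

Emit:
{"method": "carry_out", "body": {
  "plan": [
    {"x":0.001,"y":0,"z":0,"ax":0,"ay":0,"az":0,"fingers":0.0},
    {"x":0.002,"y":0,"z":0,"ax":0,"ay":0,"az":0,"fingers":0.0},
    {"x":0.003,"y":0,"z":0,"ax":0,"ay":0,"az":0,"fingers":0.0},
    {"x":0.003,"y":0,"z":0,"ax":0,"ay":0,"az":0,"fingers":0.0}
  ]
}}

```text
time: 18.15
eef_pos: [0.5084, 0.0649, 0.1058]
tcp_rot: [[0.001, -0.707, 0.707], [0.0, 0.707, 0.707], [-1.0, -0.0, 0.0]]
ft_force: [-1.9, 0.1, 6.0]
gripper_width: 0.0002
```

Emit:
{"method": "carry_out", "body": {
  "plan": [
    {"x":0.001,"y":0,"z":0,"ax":0,"ay":0,"az":0,"fingers":0.0},
    {"x":0.002,"y":0,"z":0,"ax":0,"ay":0,"az":0,"fingers":0.0},
    {"x":0.003,"y":0,"z":0,"ax":0,"ay":0,"az":0,"fingers":0.0},
    {"x":0.004,"y":0,"z":0,"ax":0,"ay":0,"az":0,"fingers":0.0},
    {"x":0.004,"y":0,"z":0,"ax":0,"ay":0,"az":0,"fingers":0.0}
  ]
}}

```text
time: 18.65
eef_pos: [0.5084, 0.065, 0.1018]
tcp_rot: [[0.001, -0.707, 0.707], [0.0, 0.707, 0.707], [-1.0, -0.0, 0.0]]
ft_force: [-2.1, -0.0, 6.3]
gripper_width: 0.0005
```

Emit:
{"method": "carry_out", "body": {
  "plan": [
    {"x":0.0005,"y":0,"z":0,"ax":0,"ay":0,"az":0,"fingers":0.0},
    {"x":0.001,"y":0,"z":0,"ax":0,"ay":0,"az":0,"fingers":0.0},
    {"x":0.001,"y":0,"z":0,"ax":0,"ay":0,"az":0,"fingers":0.0}
  ]
}}

```text
time: 18.95
eef_pos: [0.5084, 0.0649, 0.1009]
tcp_rot: [[0.001, -0.707, 0.707], [0.0, 0.707, 0.707], [-1.0, -0.0, 0.0]]
ft_force: [-2.2, 0.7, 7.1]
gripper_width: 0.0007
```

Emit:
{"method": "carry_out", "body": {
  "plan": [
    {"x":0.0005,"y":0,"z":0,"ax":0,"ay":0,"az":0,"fingers":0.0},
    {"x":0.001,"y":0,"z":0,"ax":0,"ay":0,"az":0,"fingers":0.0},
    {"x":0.001,"y":0,"z":0,"ax":0,"ay":0,"az":0,"fingers":0.0}
  ]
}}

```text
time: 19.25
eef_pos: [0.5084, 0.0649, 0.1007]
tcp_rot: [[0.001, -0.707, 0.707], [0.0, 0.707, 0.707], [-1.0, -0.001, 0.001]]
ft_force: [-4.1, -0.8, 12.3]
gripper_width: 0.0005
```

Emit:
{"method": "carry_out", "body": {
  "plan": [
    {"x":0.0005,"y":0,"z":0,"ax":0,"ay":0,"az":0,"fingers":0.0},
    {"x":0.0005,"y":0,"z":0,"ax":0,"ay":0,"az":0,"fingers":0.0},
    {"x":0.0005,"y":0,"z":0,"ax":0,"ay":0,"az":0,"fingers":0.0}
  ]
}}

```text
time: 19.55
eef_pos: [0.5084, 0.065, 0.1006]
tcp_rot: [[0.001, -0.707, 0.707], [-0.0, 0.707, 0.707], [-1.0, -0.001, 0.001]]
ft_force: [-5.7, -0.2, 16.2]
gripper_width: 0.0002
```

Emit:
{"method": "carry_out", "body": {
  "plan": [
    {"x":0.0003,"y":0,"z":0,"ax":0,"ay":0,"az":0,"fingers":0.0},
    {"x":0.0003,"y":0,"z":0,"ax":0,"ay":0,"az":0,"fingers":0.0},
    {"x":0.0003,"y":0,"z":0,"ax":0,"ay":0,"az":0,"fingers":0.0}
  ]
}}

```text
time: 19.85
eef_pos: [0.5085, 0.065, 0.1006]
tcp_rot: [[0.002, -0.707, 0.707], [-0.0, 0.707, 0.707], [-1.0, -0.001, 0.001]]
ft_force: [-6.5, -0.4, 19.6]
gripper_width: 0.0005
```

Emit:
{"method": "carry_out", "body": {
  "plan": [
    {"x":-0.003,"y":0,"z":0,"ax":0,"ay":0,"az":0,"fingers":0.0},
    {"x":-0.01,"y":0,"z":0,"ax":0,"ay":0,"az":0,"fingers":0.0},
    {"x":-0.04,"y":0,"z":0,"ax":0,"ay":0,"az":0,"fingers":0.0},
    {"x":-0.08,"y":0,"z":0,"ax":0,"ay":0,"az":0,"fingers":0.0},
    {"x":-0.12,"y":0,"z":0,"ax":0,"ay":0,"az":0,"fingers":0.0},
    {"x":-0.12,"y":0.007,"z":-0.04,"ax":0,"ay":0,"az":0,"fingers":0.0},
    {"x":-0.12,"y":0.011,"z":-0.08,"ax":0,"ay":0,"az":0,"fingers":0.0},
    {"x":-0.12,"y":0.014,"z":-0.12,"ax":0,"ay":0,"az":0,"fingers":0.0},
    {"x":-0.12,"y":0.014,"z":-0.147,"ax":0,"ay":0,"az":0,"fingers":0.0},
    {"x":-0.12,"y":0.014,"z":-0.147,"ax":0,"ay":0,"az":0,"fingers":0.0}
  ]
}}

```text
time: 20.85
eef_pos: [0.3925, -0.0305, 0.2188]
tcp_rot: [[-0.001, -0.705, 0.709], [-0.0, 0.709, 0.705], [-1.0, 0.0, -0.001]]
ft_force: [0.8, 0.5, -0.8]
gripper_width: 0.0003
```

Run:
```python
from h import *
s=ctrl.state();print(s['time'],s['eef_pos'],s['ft_force'])
p=snap('side');q=snap('top')
a=cv2.resize(p['img'][190:275,255:365,::-1],(440,340),interpolation=cv2.INTER_CUBIC)
b=cv2.resize(q['img'][195:310,235:350,::-1],(340,340),interpolation=cv2.INTER_CUBIC)
cv2.imwrite('pics/end.png',np.hstack([a,b]))
c=np.array([.507,.0638])
for z in(.132,.146):
    P=[[*(c+.066*np.array([np.cos(t),np.sin(t)])),z] for t in np.radians([99.3,219.3,-20.7])]
    print(z,'side',((proj(p,P)-[255,190]+.5)*4).round(0).tolist(),'top',((proj(q,P)-[235,195]+.5)*340/115).round(0).tolist())
```

```text
20.85 [ 0.3925 -0.0305  0.2188] [ 0.8474  0.5418 -0.843 ]
0.132 side [[139.0, 91.0], [186.0, 186.0], [301.0, 111.0]] top [[79.0, 182.0], [226.0, 235.0], [200.0, 83.0]]
0.146 side [[139.0, 74.0], [185.0, 168.0], [302.0, 94.0]] top [[78.0, 179.0], [226.0, 233.0], [199.0, 80.0]]
```

View pics/end.png

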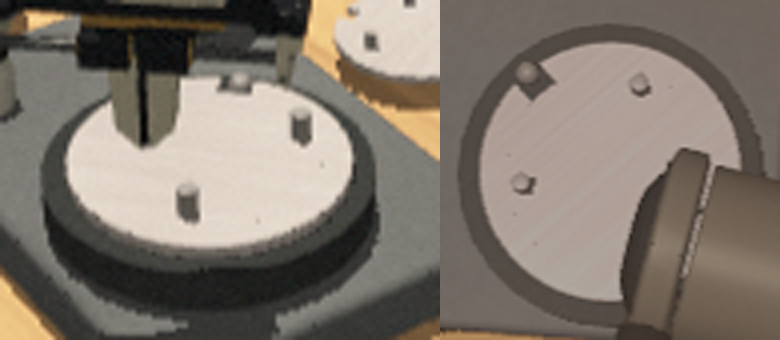

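The final picture shows the platen down on the flange, with the pin standing in the notch at (527,75). In the side view the peg tops at (187,186) and (301,110) match the fully home height (predicted (186,186) and (301,111)). The gripper is clear, so I'm handing in.

```bash
python3 -c "
from bench import ctrl
print(ctrl.job_done())"
```

```text
the job is handed in; nothing more can be done
None
```

The platen is keyed and home on the flange, and I handed the job in at about 21 s of the 64 s allowed. I pushed peg_b about 160° counter-clockwise, then 1.3° further to centre the notch. Then I pressed near the middle, 14 mm down at about 6 N, and bottomed it at 19.6 N.

**Last checks:**
- **Alignment:** just before pressing, the notch was at about 39.4° and the pin at about 39.3°. In the final picture the pin stands inside the notch.
- **Height and level:** the two peg tops I could check in the side view match the fully home height to within 1 pixel of the enlarged view. The third peg was hidden by the gripper, so level rests on those two.
- **Clear of everything:** the arm ended well clear, with wrist force near zero. I steered clear of the pails, jar and spatula and saw no contact, but did not recheck their positions at the end.

**What disagreed:** the stated fingertip length did not fit. The tips actually sit about 9 mm behind the TCP, not 17 mm ahead of it. The first sweep therefore passed over the peg without turning the platen. I corrected the height from the camera images, and touching the platen confirmed it.

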